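Click the portion counter round to its pointer

TASK

Bring the portion counter round to its full-batch mark: with a fingertip, flick the edge of the toothed wheel clockwise (as seen from the robot's side), click by click, until the round stud on its face stops beside the side pointer, and do not let it run past. Only push the wheel, and lightly: do not grip or lift anything, leave the counter standing where it is and leave the jars and the garlic alone.

Things in the scene. Friction and masses are not known exactly. Their poses are not given: they have to be found in the camera images.
- counter: the portion counter: grey base plate 100 x 150 x 14 mm, standing loose (about 2 kg), with an upright white toothed wheel, a metal bracket behind the wheel (top 99 mm above the worktop) and a pointer post at the right. Origin: centre of the base's underside. x axis: from front to back (the wheel's face looks along -x, roughly at the robot), y to the left seen from the front, z up
- wheel_centre (a point): centre of the wheel, on its axle, midway through its thickness; 12 mm in front of the counter's origin, 80 mm above the worktop. The wheel is a disc of 36 mm radius, 24 mm thick, with 8 teeth out to 50 mm radius, 8 mm thick, as wide as the disc, 45 degrees apart. It turns about the counter's level x axis; nothing stands over it
- wheel_top (a point): fixed point 50 mm above the wheel's centre, level with the highest reach of the teeth. At rest a gap between two teeth stands here, and those two teeth stand 22.5 degrees left and right of the top (middle of their tips 19 mm to each side, 46 mm above the centre)
- stud (a point): centre of the front of the round dark stud (16 mm across, 5 mm proud) on the wheel's face, in line with a gap between two teeth, 26 mm from the axle; at the start it stands at the top (12 o'clock), at the upper left or at the left (9 o'clock), seen from the front
- pointer_tip (a point): tip of the fixed cone-shaped pointer on its 8 mm thick post, at the right of the wheel (3 o'clock seen from the front), level with the axle and 54 mm from it sideways, 8 mm in front of the wheel's middle plane; it points at the axle
- wheel (a joint): wheel angle in rad; grows clockwise seen from the front (top moves to the right, the counter's -y). 0: stud at the pointer. One click is 0.785 (45 degrees); a spring detent holds it at whole clicks, pulls it in from half a click either side, yields to about 3 N at a tooth. It starts 2, 3 or 4 clicks short of the pointer (-1.571, -2.356 or -3.142)
- sauce_jar: a lidded glass jar, 59 x 61 x 105 mm, standing to the left of the counter, not to be disturbed; origin at the centre of its underside
- beet_jar: an open glass jar with red contents, 66 x 66 x 82 mm, to the right of the counter, not to be disturbed; origin at the centre of its underside
- garlic: a garlic bulb, 60 x 60 x 59 mm, behind the counter, not to be disturbed; origin at the centre of its underside
There are look-alikes about, which are no part of the job. Of the things that look like the counter, the larger one is meant.

How it is judged:
At the end, for the whole second after the job is handed in: The wheel rests in the click with its stud at the pointer (joint within 0.15 rad of 0, still), the counter stands flat within 30 mm of where it stood, and the jars and the garlic are within 30 mm of where they stood (value of joint wheel between -0.15 and 0.15 rad and velocity of joint wheel between -0.1 and 0.1 rad/s and distance of each of counter, sauce_jar, beet_jar, garlic from where it was at the start of the episode below 0.03 m and angle between counter's own z axis and vertical below 0.05 rad); the robot touches nothing.
It fails at once if the wheel ran past the pointer (more than 0.55 rad, past the next half click) (value of joint wheel above 0.55 rad).
It fails at once if the wheel was taken round the wrong way (back beyond -3.75 rad) (value of joint wheel below -3.75 rad).
It fails at once if the counter was lifted, tipped or shoved away (15 mm up, 0.2 rad, 40 mm) (height (world z) of counter above 0.015 m or angle between counter's own z axis and vertical above 0.2 rad or distance of counter from where it was at the start of the episode above 0.04 m).
It fails at once if a jar or the garlic was lifted (15 mm) or shoved (40 mm) (height (world z) of any of sauce_jar, beet_jar, garlic above 0.015 m or distance of any of sauce_jar, beet_jar, garlic from where it was at the start of the episode above 0.04 m).
It fails at once if something was gripped or forced: the fingers pressed on the counter or its wheel with over 30 N, or on a jar or the garlic with over 15 N (contact force between the fingers and counter above 30 N or contact force between the fingers and sauce_jar above 15 N or contact force between the fingers and beet_jar above 15 N or contact force between the fingers and garlic above 15 N).
It also fails if it takes over 42 s, if anything falls off the work surface, if the arm or the gripper's body presses on something with over 40 N, if the wrist force passes 120 N, or if a joint passes its speed limit or range.

ROBOT

A 7-joint arm with a two-finger parallel gripper is mounted at the origin on a cart in front of the work surface, level with it; the furniture and walls round the work are solid. World frame = base frame: x ahead of the robot, y to its left, z up, the work surface at z = 0. Lengths are in m, angles in rad, forces in N, time in s.
With the tool pointing down it reaches from about 0.425 to 0.875 m from the base axis. Payload 4.7 kg.
Tool frame: the origin (TCP) lies between the finger pads; the fingertips stand 14 mm ahead of it and the grasp point (between the pads) lies 5 mm behind it; z points along the fingers, y is the line along which they close (so a half turn about z gives the same grasp; the last joint's range is limited). The gripper opens to 87 mm and grips with 3 to 60 N. Pads are 19 mm wide; open, the fingers measure 117 mm over their backs; the gripper's body (75 mm by 190 mm) begins 51 mm behind the grasp point.
Start: joints at [1.166, 0.321, -0.07, 1.45, 0.023, 1.371, -0.057], TCP at [0.264, -0.594, 0.237] pointing down, gripper open.
Joint ranges: [-2.86, 2.86], [-0.3, 2.09], [-1.38, 1.24], [0.06, 2.45], [-1.56, 4.7], [0.09, 2.05], [-2.69, 2.69]. Speed limits (rad/s): [2.57, 2.57, 3.14, 3.14, 3.14, 3.14, 3.14].

INTERFACE

Orientations are given as a rotation vector (axis times angle).
In Python, from bench import ctrl gives the robot as it stands.
- The arm moves only by the tool step_arm, never from a script. Its argument "commands" is a list of rows, each an object with "travel": the shift along the tool's x, y, z in m, a list of three; "turn": the turn, a rotation vector about the tool's x, y, z in degrees, a list of three. A call has 1 to 5 rows; each row is the pose to reach, as a shift and turn from the pose commanded when the call began, along the tool's axes at that moment; what a row does not reach only later rows make up. A row lasts 1/10 s, in which the tool goes at most 50 mm and 8.59 degrees, less where a joint would pass 70% of its speed; a pose out of reach is approached as far as the arm can. A call with a gripper value outside its range is refused whole. "gripper" is the opening, from 0 (shut) to 1 (fully open), set as the call begins (left out, the last holds). The fingers move at their own pace and stop on an object; "force" is the grip in N (left out, the last holds). Time passes only in rows, so rows that repeat a pose let the fingers close. It gives the time, the measured TCP pose, the force, the opening and the grip force at its end, in the units of the state.
- ctrl.get_state(): the state, without advancing time (a new reading comes with each control period).
- ctrl.get_image(name): name is "scene" or "side" or "wrist"; returns the picture (400x640x3 uint8, red, green, blue); there is no depth.
- ctrl.camera_model(name): a dict with "fx", "fy", "cx", "cy" (pixels), "R" (3x3) and "t" (3): a world point X has camera coordinates R X + t; the wrist camera has in their place "T_tool_cam" (4x4, takes a point from camera to tool coordinates, whose origin is the TCP and whose axes are the flange's). Camera axes: x right, y down, z forward; pixel columns grow to the right and rows downward; lengths in m; the calibration is good to about 2 mm. A picture is of the moment at which its call begins: read the wrist's pose just before it. camera_model takes no time and is no camera call.
- ctrl.close_job(): hands the job in; it is judged then, once.
The state is a dict: "time": time; "joint_positions": joint angles; "qd": joint speeds; "joint_torque": joint torques, N m; "position": TCP position; "tool_rot": TCP orientation; "ft_force": force on the tool from outside, world axes, zero at the start; "torque": the same for the moment, N m; "grip_width": opening from 0.0 (shut) to 1.0 (fully open); "grip_force": force on a finger pad.
Only numpy, scipy, OpenCV 4.12 (cv2) and the standard library are available. Lean on these libraries where they do the work, as an engineer would, in place of code of your own. Each camera call takes 0.05 s, during which the arm holds its last target. There are 200 camera calls.

## Working session

There is one attempt and no reset: what is moved stays moved. The work goes in short steps, Python scripts to look and compute and a tool call to move; the robot and the scene stay as the last step left them, time stands still between calls to the robot, and variables do not carry over. Pictures are saved under pics/ and viewed, at most 10 in all, crops included, and the job is handed in when it is done.

Besides the shell and the picture viewer there is one more tool, called after "Request:" in YAML: its name, and indented under it one key for each argument. step_arm: Moves the arm, as the interface text tells. Its arguments: {"type":"object","properties":{"commands":{"type":"array"},"gripper":{"type":"number"},"force":{"type":"number"}},"required":["commands"]}

```bash
mkdir -p pics
python3 - <<'E'
from bench import ctrl
import cv2,numpy as np
s=ctrl.get_state();print(s['time'],s['position'],s['tool_rot'],s['grip_width'])
for n in('scene','side'):
    im=ctrl.get_image(n);cv2.imwrite(f'pics/{n}0.png',im[:,:,::-1]);m=ctrl.camera_model(n)
    R=np.array(m['R']);print(n,m['fx'],m['fy'],m['cx'],m['cy'],'campos',-R.T@np.array(m['t']),'fwd',R[2])
print(ctrl.camera_model('wrist'))
E
```

```text
0.0 [ 0.26407502 -0.59337728  0.23547827] [-3.07119607e+00 -6.52702169e-01  6.99262589e-04] 1.0002851306776066
scene 442.6082552073462 442.6082552073462 324.3385226728047 202.93213264853946 campos [-0.12161293  0.56483942  0.90854801] fwd [ 0.57990307 -0.36780109 -0.7269352 ]
side 439.6012441436465 439.6012441436465 316.9305911244388 205.56220942309105 campos [0.16193277 0.98292874 0.50449431] fwd [ 0.37095108 -0.84062133 -0.3946531 ]
{'fx': 291.18206411105115, 'fy': 291.18206411105115, 'cx': 318.83440355974784, 'cy': 198.17829038759126, 'T_tool_cam': array([[ 8.45936970e-04, -9.59409065e-01, -2.82016898e-01,
         7.67536098e-02],
       [ 9.99999556e-01,  6.94704062e-04,  6.36242798e-04,
        -2.65321292e-04],
       [-4.14498823e-04, -2.82017311e-01,  9.59409227e-01,
        -1.47094087e-01],
       [ 0.00000000e+00,  0.00000000e+00,  0.00000000e+00,
         1.00000000e+00]])}
```

View pics/scene0.png

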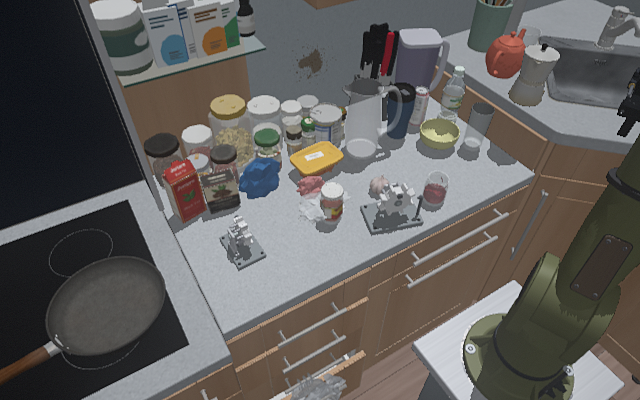

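View pics/side0.png

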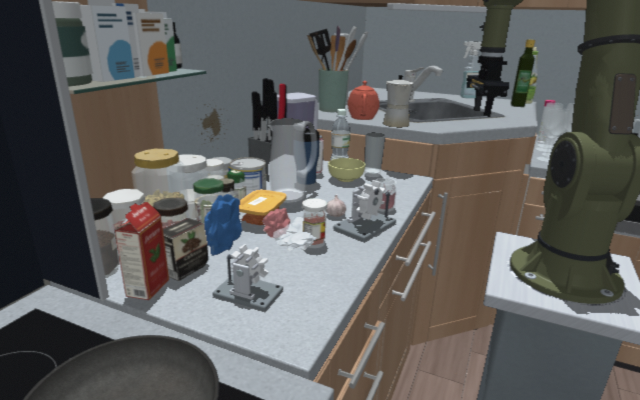

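The larger counter stands at about (392,207) in scene and (365,210) in side, between the sauce jar (332,202) and the beet jar (436,188). The smaller look-alike is at (242,240). I'll zoom in next.

Run:
```python
import cv2,numpy as np
a=cv2.imread('pics/scene0.png')[165:240,350:460];b=cv2.imread('pics/side0.png')[165:240,310:420]
cv2.imwrite('pics/crop0.png',np.vstack([cv2.resize(x,(586,400)[0:2] if 0 else (440,300),interpolation=cv2.INTER_CUBIC) for x in(a,b)]))
```

```text
(no output)
```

View pics/crop0.png

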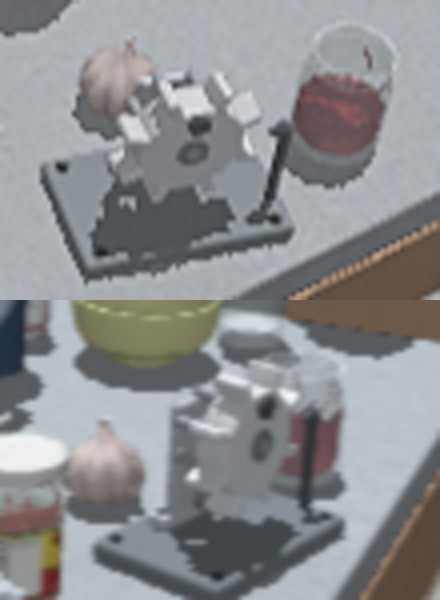

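The stud looks to be at the top, at scene crop (202,124) with the hub at (192,153). I'll fit the counter pose and test the stud hypotheses.

```bash
cat > h.py <<'E'
import numpy as np,cv2
from bench import ctrl
def proj(n,X):
    m=ctrl.camera_model(n);c=np.atleast_2d(X)@np.array(m['R']).T+np.array(m['t'])
    return np.c_[m['fx']*c[:,0]/c[:,2]+m['cx'],m['fy']*c[:,1]/c[:,2]+m['cy']]
def W(p,L):
    x,y,a=p;c,s=np.cos(a),np.sin(a);L=np.atleast_2d(L)
    return np.c_[x+c*L[:,0]-s*L[:,1],y+s*L[:,0]+c*L[:,1],L[:,2]]
def ray(n,u,z):
    m=ctrl.camera_model(n);R=np.array(m['R']);C=-R.T@np.array(m['t'])
    d=R.T@[(u[0]-m['cx'])/m['fx'],(u[1]-m['cy'])/m['fy'],1];return C+d*(z-C[2])/d[2]
E
python3 - <<'E'
from h import *
from scipy.optimize import least_squares
sc=lambda a:np.array(a)/4+[350,165]; si=lambda a:(np.array(a)-[0,300])/4+[310,165]
Ls=np.array([[.05,.075,.014],[-.05,.075,.014],[-.05,-.075,.014],[-.026,0,.08]])
us=sc([[42,165],[88,270],[293,230],[192,153]])
Li=np.array([[.05,.075,.014],[-.05,.075,.014],[-.05,-.075,.014],[-.026,0,.08]])
ui=si([[95,547],[217,580],[343,516],[262,445]])
f=lambda p:np.r_[(proj('scene',W(p,Ls))-us).ravel(),(proj('side',W(p,Li))-ui).ravel()]
r=least_squares(f,[.6,-.1,0],loss='soft_l1');print(r.x,f(r.x).round(1))
p=r.x
for k in(-1.571,-2.356,-3.142,-.785):
    S=[-.029,-.026*np.cos(k),-.026*np.sin(k)]
    print(k,proj('scene',W(p,S))-sc([202,124]),proj('side',W(p,S))-si([266,408]))
for n,z,n2 in(('sauce',(332,219),0),('beet',(434,203),0)):print(n,ray('scene',z,0))
print('wheel c',W(p,[-.012,0,.08]))
print(ctrl.get_state()['joint_positions'])
E
```

```text
[ 0.46549543 -0.02365919 -0.27911103] [-1.4 -0.7 -0.7  0.1  0.7 -1.  -0.1  0.3 -0.9 -1.7  0.7  2.4  1.3 -0.5
  0.4 -0.1]
-1.571 [[-4.90206665 22.22298141]] [[-1.27604082 28.83753406]]
-2.356 [[-11.6955357  25.4283986]] [[-5.50511574 33.77491949]]
-3.142 [[-15.15987554  30.45204859]] [[-7.71065895 41.2116194 ]]
-0.785 [[ 1.111995  22.7879447]] [[ 2.40963822 29.29421024]]
sauce [0.54101496 0.11870322 0.        ]
beet [ 0.44394322 -0.16224144  0.        ]
wheel c [[ 0.45395983 -0.02035318  0.08      ]]
[ 1.1661205   0.32172519 -0.07010262  1.45156036  0.02259502  1.37078372
 -0.05687772]
```

Run:
```python
from h import *
sc=lambda a:np.array(a)/4+[350,165]; si=lambda a:(np.array(a)-[0,300])/4+[310,165]
p=[ 0.46549543,-0.02365919,-0.27911103]
for k in(-1.571,-2.356,-3.142,-.785):
    S=[-.029,-.026*np.cos(k),.08-.026*np.sin(k)]
    print(k,proj('scene',W(p,S))-sc([202,124]),proj('side',W(p,S))-si([266,408]))
from scipy.spatial.transform import Rotation as R
print(R.from_rotvec(ctrl.get_state()['tool_rot']).as_matrix().round(3))
```

```text
-1.571 [[-0.74908482  1.33421925]] [[ 1.20140785 -0.11606003]]
-2.356 [[-7.90158903  4.74227509]] [[-3.12760012  4.69946259]]
-3.142 [[-11.58319049  10.24014584]] [[-5.40107991 12.40158557]]
-0.785 [[5.54094111 2.09654338]] [[4.95591294 0.76890367]]
[[ 0.914  0.407 -0.001]
 [ 0.407 -0.914  0.002]
 [-0.    -0.002 -1.   ]]
```

Stud is at 12 o'clock, so two clicks are needed. Next I'll go over with the gripper shut, tool x along the push direction.

Request:
step_arm:
  commands:
    - {"travel":[0.031,-0.034,0],"turn":[0,0,0]}
    - {"travel":[0.062,-0.069,0],"turn":[0,0,0]}
    - {"travel":[0.093,-0.103,0],"turn":[0,0,0]}
    - {"travel":[0.124,-0.138,0],"turn":[0,0,0]}
    - {"travel":[0.155,-0.172,0],"turn":[0,0,0]}
  gripper: 0
  force: 5

```text
time: 0.6
position: [0.3361, -0.3716, 0.2361]
tool_rot: [-3.073, -0.653, 0.001]
ft_force: [0.3, 0.3, 0.3]
grip_width: 0.63
grip_force: 0.0
```

Request:
step_arm:
  commands:
    - {"travel":[0.031,-0.034,0],"turn":[0,0,0]}
    - {"travel":[0.062,-0.069,0],"turn":[0,0,0]}
    - {"travel":[0.093,-0.103,0],"turn":[0,0,0]}
    - {"travel":[0.124,-0.138,0],"turn":[0,0,0]}
    - {"travel":[0.155,-0.172,0],"turn":[0,0,0]}

```text
time: 1.1
position: [0.4076, -0.1515, 0.2363]
tool_rot: [3.073, 0.653, -0.0]
ft_force: [0.7, -0.0, -0.1]
grip_width: 0.174
grip_force: 0.0
```

Request:
step_arm:
  commands:
    - {"travel":[0.031,-0.034,0],"turn":[0,0,-8]}
    - {"travel":[0.062,-0.069,0],"turn":[0,0,-16]}
    - {"travel":[0.093,-0.103,0],"turn":[0,0,-24]}
    - {"travel":[0.124,-0.137,0],"turn":[0,0,-32]}
    - {"travel":[0.124,-0.137,0],"turn":[0,0,-40]}

```text
time: 1.6
position: [0.4659, 0.0295, 0.2367]
tool_rot: [-2.649, -1.686, -0.004]
ft_force: [-0.9, -0.2, -0.6]
grip_width: 0.004
grip_force: 0.0
```

Request:
step_arm:
  commands:
    - {"travel":[0,0,0],"turn":[0,0,-8]}
    - {"travel":[0,0,0],"turn":[0,0,-10]}
    - {"travel":[0,0,0],"turn":[0,0,-10]}

```text
time: 1.9
position: [0.4649, 0.0222, 0.2362]
tool_rot: [-2.508, -1.891, 0.001]
ft_force: [-0.0, -0.1, -0.1]
grip_width: 0.004
grip_force: 0.0
```

```bash
cat >> h.py <<'E'
from scipy.spatial.transform import Rotation as Rn
P=[ 0.46549543,-0.02365919,-0.27911103]
def wproj(s,X):
    m=ctrl.camera_model('wrist');T=np.eye(4);T[:3,:3]=Rn.from_rotvec(s['tool_rot']).as_matrix();T[:3,3]=s['position']
    T=np.linalg.inv(T@m['T_tool_cam']);c=np.atleast_2d(X)@T[:3,:3].T+T[:3,3]
    return np.c_[m['fx']*c[:,0]/c[:,2]+m['cx'],m['fy']*c[:,1]/c[:,2]+m['cy']]
def look(name):
    s=ctrl.get_state();im=ctrl.get_image('wrist')[:,:,::-1].copy()
    L=[[.05*a,.075*b,.014] for a,b in((1,1),(-1,1),(-1,-1),(1,-1))]+[[-.012+.012*d,50e-3*np.sin(t),.08+.05*np.cos(t)] for t in np.radians([22.5,-22.5]) for d in(-1,1)]+[[-.02,-.054,.08],[-.029,0,.106],[-.029,-.026,.08]]
    for u,v in wproj(s,W(P,L)):
        if 0<u<640 and 0<v<400: cv2.circle(im,(int(round(u)),int(round(v))),3,(0,0,255),1)
    cv2.imwrite(f'pics/{name}.png',im)
E
python3 -c "
from h import *
look('w1')"
```

```text
(no output)
```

View pics/w1.png

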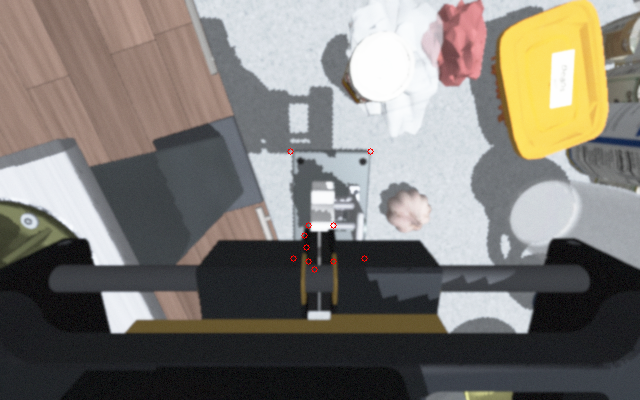

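The overlay matches: the base's left corners are at (292,151) and (370,151), and the upper-left tooth tip is at (321,225). The finger is lined up with the wheel's plane and left of the tooth, so I'll lower it to a TCP height of 0.135.

Request:
step_arm:
  commands:
    - {"travel":[0.001,0,0.03],"turn":[0,0,0]}
    - {"travel":[0.001,0,0.06],"turn":[0,0,0]}
    - {"travel":[0.001,0,0.085],"turn":[0,0,0]}
    - {"travel":[0.001,0,0.101],"turn":[0,0,0]}
    - {"travel":[0.001,0,0.101],"turn":[0,0,0]}

```text
time: 2.45
position: [0.4634, 0.0228, 0.1332]
tool_rot: [-2.507, -1.887, 0.006]
ft_force: [-0.3, -0.1, 0.4]
grip_width: 0.004
grip_force: 0.0
```

Request:
step_arm:
  commands:
    - {"travel":[-0.005,0,0],"turn":[0,0,0]}
    - {"travel":[-0.01,0,0],"turn":[0,0,0]}
    - {"travel":[-0.014,0,0],"turn":[0,0,0]}
    - {"travel":[-0.018,0,0],"turn":[0,0,0]}
    - {"travel":[-0.022,0,0],"turn":[0,0,0]}

```text
time: 2.95
position: [0.4601, 0.0019, 0.1364]
tool_rot: [2.508, 1.89, 0.003]
ft_force: [1.3, 1.0, 1.9]
grip_width: 0.005
grip_force: 1.1
```

Request:
step_arm:
  commands:
    - {"travel":[-0.003,0,0],"turn":[0,0,0]}
    - {"travel":[-0.006,0,0],"turn":[0,0,0]}
    - {"travel":[-0.009,0,0],"turn":[0,0,0]}
    - {"travel":[-0.012,0,0],"turn":[0,0,0]}
    - {"travel":[-0.015,0,0],"turn":[0,0,0]}

```text
time: 3.45
position: [0.4549, -0.0133, 0.1355]
tool_rot: [2.509, 1.89, -0.002]
ft_force: [-0.3, 0.5, 0.6]
grip_width: 0.003
grip_force: 0.8
```

Request:
step_arm:
  commands:
    - {"travel":[-0.003,0,0],"turn":[0,0,0]}
    - {"travel":[-0.006,0,0],"turn":[0,0,0]}
    - {"travel":[-0.008,0,0],"turn":[0,0,0]}
    - {"travel":[-0.008,0,0],"turn":[0,0,0]}
    - {"travel":[-0.008,0,0],"turn":[0,0,0]}

```text
time: 3.95
position: [0.453, -0.0201, 0.1354]
tool_rot: [-2.509, -1.891, 0.0]
ft_force: [0.2, 0.3, 0.1]
grip_width: 0.008
grip_force: 0.0
```

```bash
python3 -c "
from h import *
im=np.vstack([cv2.resize(ctrl.get_image(n)[165:240,x:x+110,::-1],(440,300),interpolation=cv2.INTER_CUBIC) for n,x in(('scene',350),('side',310))])
cv2.imwrite('pics/c1.png',im)"
```

```text
(no output)
```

View pics/c1.png

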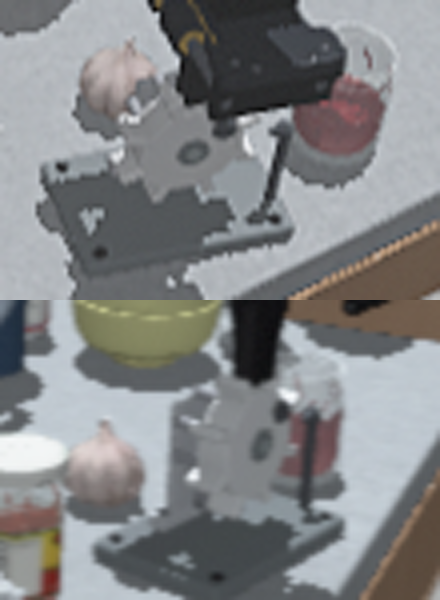

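One click is done. The stud is now at the upper right, at scene crop (225,130), and the base hasn't moved. I'll lift, go back and repeat.

Request:
step_arm:
  commands:
    - {"travel":[0,0,-0.02],"turn":[0,0,0]}
    - {"travel":[0,0,-0.04],"turn":[0,0,0]}
    - {"travel":[0,0,-0.04],"turn":[0,0,0]}
    - {"travel":[0.022,0,-0.04],"turn":[0,0,0]}
    - {"travel":[0.045,0,-0.04],"turn":[0,0,0]}

```text
time: 4.55
position: [0.4653, 0.0229, 0.1749]
tool_rot: [2.511, 1.888, -0.001]
ft_force: [0.6, -0.4, 0.2]
grip_width: 0.009
grip_force: 0.0
```

Request:
step_arm:
  commands:
    - {"travel":[0,0,0],"turn":[0,0,0]}
    - {"travel":[0,0,0.015],"turn":[0,0,0]}
    - {"travel":[0,0,0.03],"turn":[0,0,0]}
    - {"travel":[0,0,0.04],"turn":[0,0,0]}
    - {"travel":[0,0,0.04],"turn":[0,0,0]}

```text
time: 5.05
position: [0.464, 0.0226, 0.1337]
tool_rot: [-2.507, -1.889, 0.004]
ft_force: [-0.2, -0.6, -0.5]
grip_width: 0.006
grip_force: 0.0
```

Request:
step_arm:
  commands:
    - {"travel":[-0.005,0,0],"turn":[0,0,0]}
    - {"travel":[-0.01,0,0],"turn":[0,0,0]}
    - {"travel":[-0.014,0,0],"turn":[0,0,0]}
    - {"travel":[-0.018,0,0],"turn":[0,0,0]}
    - {"travel":[-0.022,0,0],"turn":[0,0,0]}

```text
time: 5.55
position: [0.46, 0.0019, 0.1362]
tool_rot: [2.508, 1.89, 0.002]
ft_force: [1.4, 1.9, 1.2]
grip_width: 0.007
grip_force: 1.1
```

Request:
step_arm:
  commands:
    - {"travel":[-0.003,0,0],"turn":[0,0,0]}
    - {"travel":[-0.006,0,0],"turn":[0,0,0]}
    - {"travel":[-0.009,0,0],"turn":[0,0,0]}
    - {"travel":[-0.012,0,0],"turn":[0,0,0]}
    - {"travel":[-0.015,0,0],"turn":[0,0,0]}

```text
time: 6.05
position: [0.455, -0.0134, 0.1355]
tool_rot: [2.509, 1.89, -0.001]
ft_force: [-1.5, -1.3, 1.7]
grip_width: 0.009
grip_force: 0.8
```

Request:
step_arm:
  commands:
    - {"travel":[-0.003,0,0],"turn":[0,0,0]}
    - {"travel":[-0.006,0,0],"turn":[0,0,0]}
    - {"travel":[-0.008,0,0],"turn":[0,0,0]}
    - {"travel":[-0.008,0,0],"turn":[0,0,0]}
    - {"travel":[-0.008,0,0],"turn":[0,0,0]}

```text
time: 6.55
position: [0.453, -0.0201, 0.1354]
tool_rot: [-2.509, -1.891, 0.0]
ft_force: [-0.4, -0.3, -0.5]
grip_width: 0.004
grip_force: 0.0
```

Request:
step_arm:
  commands:
    - {"travel":[0,0,-0.02],"turn":[0,0,0]}
    - {"travel":[0,0,-0.05],"turn":[0,0,0]}
    - {"travel":[0,0,-0.09],"turn":[0,0,0]}
    - {"travel":[0,0,-0.12],"turn":[0,0,0]}
    - {"travel":[0,0,-0.12],"turn":[0,0,0]}

```text
time: 7.05
position: [0.4557, -0.0199, 0.2599]
tool_rot: [2.504, 1.887, 0.008]
ft_force: [0.3, -0.7, 0.3]
grip_width: 0.004
grip_force: 0.0
```

```bash
python3 -c "
from h import *
im=np.vstack([cv2.resize(ctrl.get_image(n)[165:240,x:x+110,::-1],(440,300),interpolation=cv2.INTER_CUBIC) for n,x in(('scene',350),('side',310))])
cv2.imwrite('pics/c2.png',im)
S=W(P,[-.029,-.026,.08])
print((proj('scene',S)-[350,165])*4,(proj('side',S)-[310,165])*4+[0,300])"
```

```text
[[230.85160482 149.96830927]] [[289.9054988  434.58253572]]
```

View pics/c2.png

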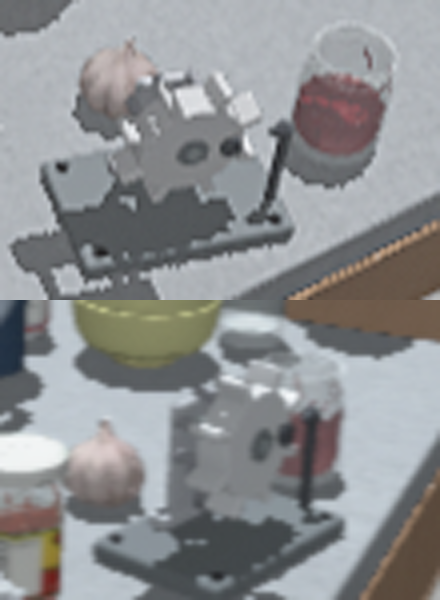

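The stud is at scene crop (231,147) and side crop (287,434), which matches the predicted pointer position of (231,150) and (290,435). The counter is unmoved and the arm is clear.

```bash
python3 -c "
from bench import ctrl
print(ctrl.close_job())"
```

```text
the job is handed in; nothing more can be done
None
```

I turned the wheel two clicks clockwise, so the stud now rests beside the pointer. In the last pictures the counter had not moved, the beet jar and garlic looked undisturbed, and the sauce jar was never approached; the job is handed in, with no verdict returned.

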